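# Put the tub away under the keeper's flush sliding cover

## Task

Put the tan tub away in the white counter-top keeper: slide the keeper's flush blue cover, which has no handle, all the way open towards the steel deck, set the tan tub flat and upright on the floor of the well, and slide the cover fully shut over it. Leave the teal tub where it is.

Things in the scene. Friction and masses are not known exactly. Their poses are not given: they have to be found in the camera images.
- keeper: Heavy fixed white box, 200 mm (x) by 385 mm (y), 61 mm high. Origin on the counter under the well's centre; z up, y along the slide, towards the steel deck. It reaches from y -120 to +265 mm. Side rails and, at the -y end, a lip (to y -92 mm) stand 61 mm above the counter. From y +100 to +265 mm a fixed steel deck, 61 mm high too, roofs the space into which the cover slides.
- well_floor (a point): Centre of the well's floor, 10 mm above the counter, axes as keeper. With the cover away the well's mouth spans x -80 to +80 mm and y -92 to +100 mm from here; below the mouth the well is 170 mm (x) by 200 mm (y).
- cover_mid (a point): Point on the blue cover's top, 56 mm above the counter (5 mm below the rails), over the well's centre when shut; moves with the cover, axes as keeper. Flat plate 168 mm wide (x), from y -108 to +115 mm; both ends run under lip and deck. Press fingertips on it and drag: slides at about 1.5 N. On a springy seal: sinks about 0.5 mm per N, at most about 4 mm.
- cover (a joint): Travel of the blue cover in m: 0 fully shut (at its stop, end hidden under the lip), 0.14 fully open (towards the steel deck, +y of the keeper), stops at both ends; stays where left. Fully open it still shows 60 mm in front of the deck, and the well is clear from y -92 to +32 mm.
- tan_tub_mid (a point): Centre of the rectangular tan-gold food tub (cream lid with a red and white end), half-way up (14.5 mm above its underside). The tub is 60 mm (its x) by 102 mm (its y), 29 mm high, rounded corners, about 150 g, closed; take it across its 60 mm width. z up.
- teal_tub_mid (a point): Centre of the silver tub with a teal lid, a bystander of nearly the same shape (60 x 102 x 26 mm), half-way up. It may stand in either of the two tubs' places. To be left alone.
There are look-alikes about, which are no part of the job. What is shaped like the part that bears tan_tub_mid but green or orange is not meant.

How it is judged:
On the way, in this order (a step that is already met when the one before it is completed fails the run):
1. the cover is slid wide open (value of joint cover above 0.12 m), for 0.2 s.
2. the tan tub stands flat on the well's floor, let go (x of tan_tub_mid in the frame of well_floor between -0.056 and 0.056 m and y of tan_tub_mid in the frame of well_floor between -0.075 and 0.075 m and z of tan_tub_mid in the frame of well_floor between 0.01 and 0.019 m and angle between tan_tub_mid's own z axis and vertical below 0.1 rad and contact force between tan_tub and the fingers below 0.1 N), for 0.2 s.
At the end, for the whole second after the job is handed in: The cover is shut (within 8 mm of its stop, so that no gap shows) and the tan tub lies at rest in the well, flat on the floor (height within about 4 mm, tilt under 0.1 rad), right side up (x of tan_tub_mid in the frame of well_floor between -0.056 and 0.056 m and y of tan_tub_mid in the frame of well_floor between -0.075 and 0.075 m and z of tan_tub_mid in the frame of well_floor between 0.01 and 0.019 m and angle between tan_tub_mid's own z axis and vertical below 0.1 rad and value of joint cover below 0.008 m and linear speed of tan_tub below 0.02 m/s); the robot touches nothing.
It fails at once if the teal tub is moved by more than 25 mm (distance of teal_tub_mid from where it was at the start of the episode above 0.025 m).
It also fails if it takes over 64 s, if anything falls off the work surface, if the arm or the gripper's body presses on something with over 40 N, if the wrist force passes 120 N, or if a joint passes its speed limit or range.

## Robot

A 6-joint arm with a two-finger parallel gripper is mounted at the origin on a cart in front of the work surface, level with it; the furniture and walls round the work are solid. World frame = base frame: x ahead of the robot, y to its left, z up, the work surface at z = 0. Lengths are in m, angles in rad, forces in N, time in s.
With the tool pointing down it reaches from about 0.3 to 0.875 m from the base axis. Payload 6.4 kg.
Tool frame: the origin (TCP) lies midway between the tips of the shut fingers; the grasp point (between the pads) lies 19 mm behind it (grasp_offset is the distance from the TCP to the grasp point, in m); z points along the fingers, y is the line along which they close (so a half turn about z gives the same grasp; the last joint's range is limited). The gripper opens to 85 mm and grips with 20 to 120 N. Pads are 22 mm wide; open, the fingers measure 114 mm over their backs; the gripper's body (76 mm by 85 mm) begins 54 mm behind the grasp point. The pads swing forward as they close: fully open they stand 13 mm farther back than shut.
Start: joints at [-1.533, 0.181, 1.607, -0, 1.354, -0.206], TCP at [0.139, -0.558, 0.231] pointing down, gripper open.
Joint ranges: [-2.99, 2.99], [-0.89, 2.07], [0.3, 2.58], [-1.14, 4.28], [0, 2.63], [-3.12, 3.12]. Speed limits (rad/s): [2.57, 2.57, 3.01, 3.14, 3.14, 3.14].

## Interface

Orientations are given as a unit quaternion [w, x, y, z].
In Python, from bench import * gives the robot as it stands. The module is installed in compiled form; this text tells all that it offers.
- The arm moves only by the tool servo_tool, never from a script. Its argument "commands" is text: rows parted by semicolons, each of 7 numbers parted by spaces: the turn, a rotation vector about the tool's x, y, z in rad, then the shift along the tool's x, y, z in mm, then the opening, from 0 (shut) to 1 (fully open). In form: wx wy wz dx dy dz claw; .... A call has 1 to 5 rows; each row shifts and turns the commanded pose from where the row before left it, along the tool's axes as they then stand; what a row does not reach is not made up. A row lasts 1/8 s, in which the tool goes at most 62.5 mm and 10.7 degrees, less where a joint would pass 70% of its speed; a pose out of reach is approached as far as the arm can. A call with a gripper value outside its range is refused whole. The fingers move at their own pace and stop on an object; the grip force is fixed at half the most. Time passes only in rows, so rows that do not move let the fingers close. It gives the time, the measured TCP pose, the force, the opening and the grip force at its end, in the units of the state.
- get_obs(): the state, without advancing time (a new reading comes with each control period).
- camera(name): name is "scene" or "top" or "wrist"; returns the picture (420x560x3 uint8, blue, green, red); there is no depth.
- calibration(name): a dict with "fx", "fy", "cx", "cy" (pixels), "k1" (the pictures are not rectified: a ray, as slopes to the right and down, at radius r is drawn at 1 + k1 r^2 times it, then the intrinsics apply), "R" (3x3) and "t" (3): a world point X has camera coordinates R X + t. Camera axes: x right, y down, z forward; pixel columns grow to the right and rows downward; lengths in m; the calibration is good to about 2 mm. A picture is of the moment at which its call begins: read the wrist's pose just before it. calibration takes no time and is no camera call; for the wrist camera it gives the pose at the moment of the call.
- hand_in(): hands the job in; it is judged then, once.
The state is a dict: "time_s": time; "q": joint angles; "dq": joint speeds; "joint_efforts": joint torques, N m; "eef_pos": TCP position; "eef_rot": TCP orientation; "wrist_force": force on the tool from outside, world axes, zero at the start; "torque": the same for the moment, N m; "opening": opening from 0.0 (shut) to 1.0 (fully open); "grasp_force": force on a finger pad.
Only numpy, scipy, OpenCV 4.12 (cv2) and the standard library are available. Lean on these libraries where they do the work, as an engineer would, in place of code of your own. Each camera call takes 0.05 s, during which the arm holds its last target. There are 200 camera calls.

## Working session

There is one attempt and no reset: what is moved stays moved. The work goes in short steps, Python scripts to look and compute and a tool call to move; the robot and the scene stay as the last step left them, time stands still between calls to the robot, and variables do not carry over. Pictures are saved under pics/ and viewed, at most 10 in all, crops included, and the job is handed in when it is done.

Besides the shell and the picture viewer there is one more tool, called after ">>>" in YAML: its name, and indented under it one key for each argument. servo_tool: Moves the arm, as the interface text tells. Its arguments: {"type":"object","properties":{"commands":{"type":"string"}},"required":["commands"]}

```bash
mkdir -p pics; cat > h.py <<'E'
from bench import *
import numpy as np, cv2
def ray(name,uv,cal=None):
    c=cal or calibration(name)
    K=np.array([[c["fx"],0,c["cx"]],[0,c["fy"],c["cy"]],[0,0,1.]])
    p=cv2.undistortPoints(np.array(uv,float).reshape(-1,1,2),K,np.array([c["k1"],0,0,0.])).reshape(-1,2)
    R=np.array(c["R"]);t=np.array(c["t"])
    return -R.T@t,np.c_[p,np.ones(len(p))]@R
def plane(name,uv,z,cal=None):
    o,d=ray(name,uv,cal); return o+d*((z-o[2])/d[:,2:])
def proj(name,X,cal=None):
    c=cal or calibration(name)
    K=np.array([[c["fx"],0,c["cx"]],[0,c["fy"],c["cy"]],[0,0,1.]])
    return cv2.projectPoints(np.array(X,float).reshape(-1,3),cv2.Rodrigues(np.array(c["R"]))[0],np.array(c["t"]),K,np.array([c["k1"],0,0,0.]))[0].reshape(-1,2)
E
python3 - <<'E'
from h import *
a=camera("top");b=camera("scene")
cv2.imwrite("pics/top.png",a);cv2.imwrite("pics/scene.png",b)
o=get_obs();print(o["time_s"],o["eef_pos"],o["eef_rot"],o["opening"])
E
```

```text
0.1 [ 0.13879593 -0.55747721  0.23044756] [-8.09737990e-04  9.92579833e-01  1.21591999e-01  6.49544453e-05] 0.9986290325195161
```

View pics/top.png

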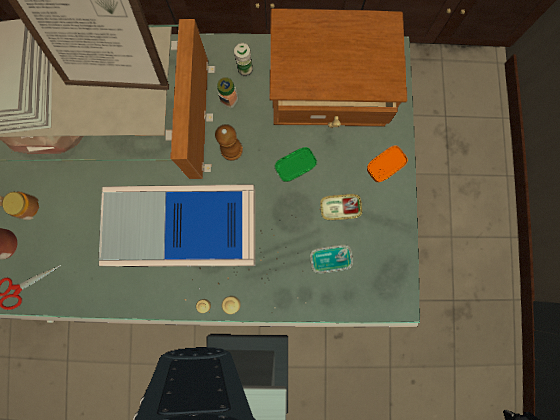

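View pics/scene.png

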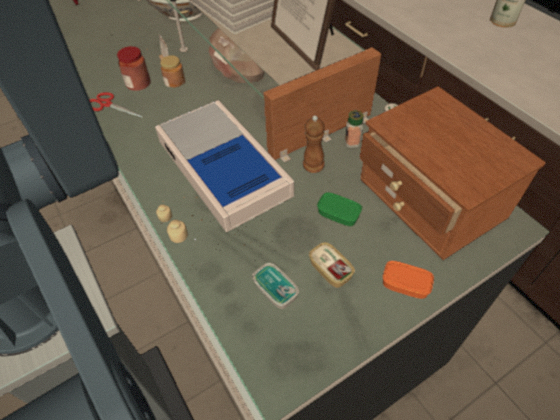

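The top view shows the keeper at about (177,226), with its deck to the left and the cover to the right. Candidates for the tan tub:
- cream/gold with a red end: (341,207). This one matches the description.
- teal lid: (331,259)
- green: (295,164)
- orange: (387,164)

Next I'll measure and check the choice in a close crop.

```bash
python3 - <<'E'
from h import *
a=cv2.imread("pics/top.png");b=cv2.imread("pics/scene.png")
hsv=cv2.cvtColor(a,cv2.COLOR_BGR2HSV)
def big(m,box):
    z=np.zeros_like(m);x0,y0,x1,y1=box;z[y0:y1,x0:x1]=m[y0:y1,x0:x1]
    cs=cv2.findContours(z,0,2)[0];return max(cs,key=cv2.contourArea)
# keeper: not counter; blue cover
blue=cv2.inRange(hsv,(105,150,60),(125,255,255))
c=big(blue,(140,170,270,280));r=cv2.boxPoints(cv2.minAreaRect(c));print("blue px",r);print(plane("top",r,.056))
wh=cv2.inRange(a,(150,170,190),(255,255,255))
c=big(wh,(90,175,265,275));rr=cv2.minAreaRect(c);r=cv2.boxPoints(rr);print("keeper",r);P=plane("top",r,.061);print(P,P.mean(0))
for nm,box in(("tan",(312,185,370,228)),("teal",(300,235,362,280))):
    # not-counter : distance from local counter colour
    x0,y0,x1,y1=box
    lab=cv2.cvtColor(a,cv2.COLOR_BGR2LAB).astype(int);bg=np.median(np.r_[lab[y0,x0:x1],lab[y1,x0:x1]],0)
    m=(np.abs(lab-bg).max(2)>16).astype(np.uint8)*255
    m=cv2.morphologyEx(m,cv2.MORPH_CLOSE,np.ones((5,5)));m=cv2.morphologyEx(m,cv2.MORPH_OPEN,np.ones((5,5)))
    c=big(m,box);r=cv2.boxPoints(cv2.minAreaRect(c));P=plane("top",r,.02);print(nm,r.round(1).tolist(),P.round(4).tolist(),P.mean(0),np.linalg.norm(P[0]-P[1]),np.linalg.norm(P[1]-P[2]),np.degrees(np.arctan2(*(P[1]-P[0])[1::-1])))
s=cv2.resize(a[150:290,90:410],None,fx=2.5,fy=2.5,interpolation=2);cv2.imwrite("pics/crop.png",s)
c=calibration("top");print(np.array(c["R"]).round(3),-np.array(c["R"]).T@c["t"],c["fx"])
E
```

```text
blue px [[165. 192.]
 [241. 192.]
 [241. 258.]
 [165. 258.]]
[[ 0.63342612  0.1458122   0.056     ]
 [ 0.63494804 -0.04476374  0.056     ]
 [ 0.47168252 -0.0482814   0.056     ]
 [ 0.46914716  0.13854006  0.056     ]]
keeper [[102.95527 186.08221]
 [251.99754 184.7273 ]
 [252.04324 189.75415]
 [103.00096 191.10907]]
[[ 0.64665501  0.30458638  0.061     ]
 [ 0.65257352 -0.07207589  0.061     ]
 [ 0.63990274 -0.07243547  0.061     ]
 [ 0.63377758  0.30355529  0.061     ]] [0.64322721 0.11590758 0.061     ]
tan [[319.20001220703125, 196.60000610351562], [360.1000061035156, 192.89999389648438], [362.29998779296875, 217.5], [321.5, 221.1999969482422]] [[0.6317, -0.2421, 0.02], [0.6425, -0.3474, 0.02], [0.5787, -0.3521, 0.02], [0.5682, -0.2476, 0.02]] [ 0.60527876 -0.2972979   0.02      ] 0.10585090770507509 0.06394783951016716 -84.12079932089296
teal [[308.20001220703125, 249.10000610351562], [350.29998779296875, 243.3000030517578], [353.70001220703125, 268.5], [311.70001220703125, 274.29998779296875]] [[0.4973, -0.2141, 0.02], [0.5126, -0.3205, 0.02], [0.4492, -0.3287, 0.02], [0.4342, -0.2229, 0.02]] [ 0.47329763 -0.27153669  0.02      ] 0.1075437267306741 0.06394616689121688 -81.80224385664809
[[ 0.01  -1.     0.001]
 [-0.99  -0.01  -0.139]
 [ 0.139  0.001 -0.99 ]] [ 0.4291109  -0.14515391  1.15221696] 449.2398235998337
```

View pics/crop.png

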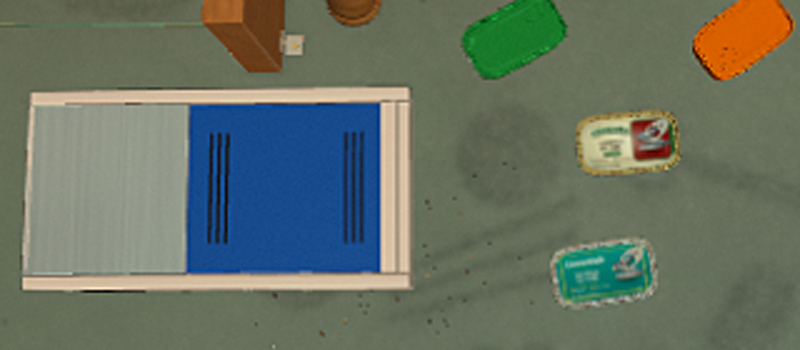

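The crop confirms it: the tub at (341,207) has the tan-gold rim and the cream lid with a red and white end. Next I'll fit the keeper's edges.

```bash
python3 - <<'E'
from h import *
a=cv2.imread("pics/top.png");hsv=cv2.cvtColor(a,cv2.COLOR_BGR2HSV)
m=cv2.inRange(hsv,(105,150,60),(125,255,255));m[:, :140]=0;m[:,270:]=0;m[:170]=0;m[280:]=0
m=cv2.morphologyEx(m,cv2.MORPH_CLOSE,np.ones((9,9)))>0
ys=np.arange(198,253);xs=np.arange(172,236)
L=[(np.where(m[y])[0].min()-.5,y) for y in ys];R=[(np.where(m[y])[0].max()+.5,y) for y in ys]
T=[(x,np.where(m[:,x])[0].min()-.5) for x in xs];B=[(x,np.where(m[:,x])[0].max()+.5) for x in xs]
def f(p,ax):
    P=plane("top",p,.059);k=np.polyfit(P[:,ax],P[:,1-ax],1);return k
for n,p,ax in(("deck",L,0),("lip",R,0),("far",T,1),("near",B,1)):
    k=f(p,ax);print(n,k, np.polyval(k,.553 if ax==0 else .05))
E
```

```text
deck [0.01696949 0.13177002] 0.14115414934149503
lip [ 0.02139513 -0.05989587] -0.048064360000760684
far [-0.00795914  0.63525301] 0.634855056318934
near [-0.01357951  0.46976061] 0.46908163665250985
```

>>> servo_tool:
  commands: "0 0 -0.18 0 -60 0 0;0 0 -0.18 0 -60 0 0;0 0 -0.18 0 -50 0 0;0 0 -0.18 0 -40 0 0;0 0 -0.18 0 -40 0 0"

```text
time_s: 0.72
eef_pos: [0.0112, -0.3525, 0.231]
eef_rot: [-0.0, 0.841, 0.54, -0.0]
wrist_force: [-0.9, -1.1, 1.0]
opening: 0.001
grasp_force: 0.0
```

```bash
cat >> h.py <<'E'
from scipy.spatial.transform import Rotation as Ro
KC=np.array([.552,.0425]);KY=.015
def kp(x,y):
    c,s=np.cos(KY),np.sin(KY);return KC+[c*x-s*y,s*x+c*y]
def go(xy,z,yaw=None):
    "shift in tool axes (mm) from measured pose; remaining turn about tool z to bring tool y to yaw"
    o=get_obs();q=o["eef_rot"];R=Ro.from_quat(np.r_[q[1:],q[0]]).as_matrix()
    d=np.r_[xy,z]-o["eef_pos"];a=np.arctan2(R[1,1],R[0,1])
    print("t",o["time_s"],"pos",o["eef_pos"].round(4),"yaw",round(a,4),"shift",(R.T@d*1000).round(1),"tilt",R[:,2].round(3), "F",np.round(o["wrist_force"],1),"turn",None if yaw is None else round(a-yaw,3))
E
```

>>> servo_tool:
  commands: "0 0 -0.15 0 0 0 0;0 0 -0.15 0 0 0 0;0 0 -0.145 0 0 0 0"

```text
time_s: 1.1
eef_pos: [0.0115, -0.3536, 0.2311]
eef_rot: [-0.0, 0.702, 0.712, 0.0]
wrist_force: [-0.5, -0.6, 0.5]
opening: -0.002
grasp_force: 0.0
```

```bash
python3 -c "
from h import *
go(kp(0,-72),.09,KY)"
```

```text
t 1.1 pos [ 0.0115 -0.3536  0.2311] yaw 0.0137 shift [-71611.3    640.3    123.4] tilt [ 0.  0. -1.] F [-0.5 -0.6  0.5] turn -0.001
```

>>> servo_tool:
  commands: "0 0 0 25 54 0 0;0 0 0 25 54 0 0;0 0 0 25 54 0 0;0 0 0 25 54 0 0;0 0 0 25 54 0 0"

```text
time_s: 1.72
eef_pos: [0.282, -0.2252, 0.2315]
eef_rot: [0.001, 0.704, 0.71, -0.0]
wrist_force: [0.4, -1.5, 0.2]
opening: -0.004
grasp_force: 0.0
```

>>> servo_tool:
  commands: "0 0 0 30 50 10 0;0 0 0 30 50 10 0;0 0 0 30 50 20 0;0 0 0 30 50 20 0;0 0 0 30 40 20 0"

```text
time_s: 2.35
eef_pos: [0.5206, -0.0726, 0.1504]
eef_rot: [0.0, 0.703, 0.711, -0.0]
wrist_force: [1.1, 0.0, 1.8]
opening: 0.002
grasp_force: 0.0
```

```bash
python3 -c "
from h import *
go(kp(0,-.072),.09,KY)"
```

```text
t 2.35 pos [ 0.5206 -0.0726  0.1504] yaw 0.0102 shift [42.8 32.9 60.4] tilt [-0. -0. -1.] F [1.1 0.  1.8] turn -0.005
```

>>> servo_tool:
  commands: "0 0 0 21 17 25 0;0 0 0 21 17 25 0;0 0 0 0 0 0 0;0 0 0 0 0 0 0"

```text
time_s: 2.85
eef_pos: [0.5524, -0.0321, 0.1016]
eef_rot: [-0.0, 0.704, 0.711, -0.0]
wrist_force: [-0.2, -0.3, 1.1]
opening: -0.002
grasp_force: 0.0
```

```bash
python3 -c "
from h import *
go(kp(0,-.072),.0535,KY)
a=camera('wrist');cv2.imwrite('pics/w1.png',a)"
```

```text
t 2.85 pos [ 0.5524 -0.0321  0.1016] yaw 0.0097 shift [ 2.7  0.7 48.1] tilt [-0. -0. -1.] F [-0.2 -0.3  1.1] turn -0.005
```

View pics/w1.png

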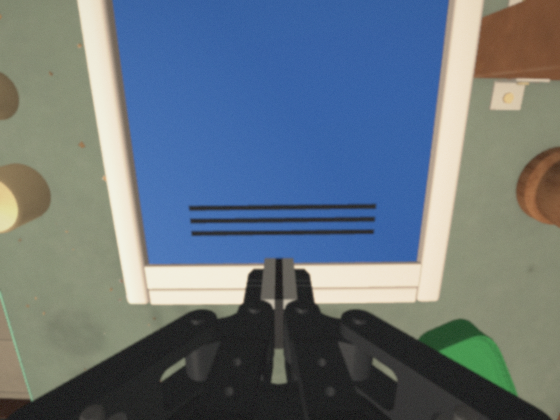

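The wrist view shows the shut fingertips at (280,262), the cover's lip edge along row 264, and the side rails at about columns 135 and 430. I'll use these edges to check where the keeper is.

```bash
python3 -c "
from h import *
P=plane('wrist',[[147,264],[419,263],[140,220],[424,220]],.061);print(P.round(4))
print(kp(0,-.092),proj('wrist',np.r_[kp(0,-.072),.056]))"
```

```text
[[ 0.4718 -0.048   0.061 ]
 [ 0.6381 -0.0461  0.061 ]
 [ 0.4709 -0.0194  0.061 ]
 [ 0.6371 -0.0181  0.061 ]]
[ 0.55337995 -0.04948965] [[280.23831703 233.88703431]]
```

>>> servo_tool:
  commands: "0 0 0 3 0 20 0;0 0 0 0 0 15 0;0 0 0 0 0 8 0;0 0 0 0 0 0 0"

```text
time_s: 3.4
eef_pos: [0.5522, -0.0291, 0.058]
eef_rot: [-0.0, 0.704, 0.71, -0.0]
wrist_force: [1.2, 0.6, -0.1]
opening: -0.004
grasp_force: 0.0
```

>>> servo_tool:
  commands: "0 0 0 0 0 3 0;0 0 0 0 0 3 0;0 0 0 0 0 0 0"

```text
time_s: 3.78
eef_pos: [0.5533, -0.0291, 0.0531]
eef_rot: [0.001, 0.704, 0.71, 0.0]
wrist_force: [-1.5, -0.4, 5.6]
opening: -0.001
grasp_force: 2.9
```

>>> servo_tool:
  commands: "0 0 0 5 0 0.5 0;0 0 0 10 0 0 0;0 0 0 10 0 0 0;0 0 0 12 0 0 0;0 0 0 13 0 0 0"

```text
time_s: 4.4
eef_pos: [0.5523, 0.021, 0.0527]
eef_rot: [0.0, 0.704, 0.71, -0.0]
wrist_force: [-3.1, -2.6, 6.6]
opening: 0.0
grasp_force: 3.4
```

```bash
python3 -c "
from h import *
go(kp(0,.068),.053,KY)
a=camera('wrist');cv2.imwrite('pics/w2.png',a)"
```

```text
t 4.4 pos [0.5523 0.021  0.0527] yaw 0.0095 shift [89.5 -0.5 -0.4] tilt [ 0.    -0.001 -1.   ] F [-3.1 -2.6  6.6] turn -0.005
```

View pics/w2.png

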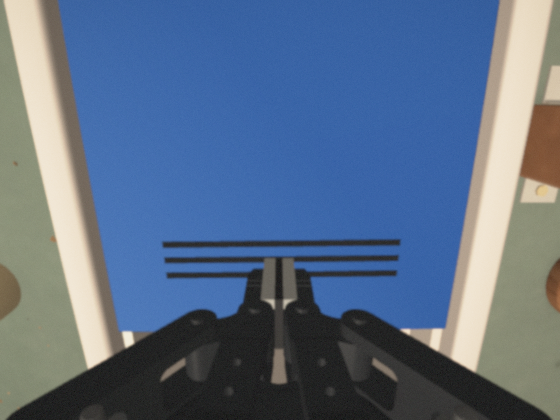

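The dark well gap now shows below row 330, so the cover is moving with the fingers. I'll keep dragging.

>>> servo_tool:
  commands: "0 0 0 15 0 0 0;0 0 0 15 0 0 0;0 0 0 15 0 0 0;0 0 0 15 0 0 0;0 0 0 12 0 0 0"

```text
time_s: 5.08
eef_pos: [0.551, 0.0934, 0.0525]
eef_rot: [-0.0, 0.704, 0.711, -0.001]
wrist_force: [-3.8, -2.1, 7.6]
opening: 0.001
grasp_force: 3.6
```

>>> servo_tool:
  commands: "0 0 0 10 0 0 0;0 0 0 8 0 0 0;0 0 0 4 0 0 0;0 0 0 0 0 0 0"

```text
time_s: 5.58
eef_pos: [0.5521, 0.115, 0.0529]
eef_rot: [0.001, 0.704, 0.711, 0.0]
wrist_force: [-0.1, -2.1, 5.6]
opening: 0.003
grasp_force: 3.2
```

>>> servo_tool:
  commands: "0 0 0 0 0 -20 0;0 0 0 -10 0 -40 0;0 0 0 -40 0 -45 0;0 0 0 -60 0 -15 0.5;0 0 0 -60 0 0 1"

```text
time_s: 6.2
eef_pos: [0.5541, -0.0564, 0.1743]
eef_rot: [0.002, 0.703, 0.711, 0.001]
wrist_force: [0.0, -0.2, -0.9]
opening: 0.419
grasp_force: 0.0
```

```bash
python3 - <<'E'
from h import *
go([.6053,-.2973],.12,.0995)
a=camera('top')
hsv=cv2.cvtColor(a,cv2.COLOR_BGR2HSV)
m=cv2.inRange(hsv,(105,150,60),(125,255,255));m[:,:140]=0;m[:,270:]=0
for y in(195,197,254,256):
    x=np.where(m[y])[0]
    if len(x):print(x.min(),x.max(),plane('top',[[x.max()+.5,y]],.056))
print(kp(0,.032))
cv2.imwrite('pics/top2.png',a)
E
```

```text
t 6.2 pos [ 0.5541 -0.0564  0.1743] yaw 0.0108 shift [-241.3   48.3   54.8] tilt [ 0.005 -0.001 -1.   ] F [ 0.  -0.2 -0.9] turn -0.089
166 167 [[0.62585928 0.13911221 0.056     ]]
166 166 [[0.62077394 0.14140371 0.056     ]]
171 191 [[0.47987718 0.07329042 0.056     ]]
170 191 [[0.47499541 0.07312782 0.056     ]]
[0.55152002 0.0744964 ]
```

The cover's edge is at y=0.073, against 0.0745 expected when fully open. Now the tub.

>>> servo_tool:
  commands: "0 0 -0.09 -50 10 0 1;0 0 0 -50 10 0 1;0 0 0 -50 0 0 1;0 0 0 -45 0 10 1;0 0 0 -40 0 10 1"

```text
time_s: 6.88
eef_pos: [0.5917, -0.2893, 0.1514]
eef_rot: [0.0, 0.671, 0.741, 0.0]
wrist_force: [-0.5, -0.6, -0.1]
opening: 1.001
grasp_force: 0.0
```

>>> servo_tool:
  commands: "0 0 0 0 0 0 1;0 0 0 0 0 0 1;0 0 0 0 0 0 1"

```text
time_s: 7.25
eef_pos: [0.5919, -0.2865, 0.1522]
eef_rot: [0.0, 0.671, 0.742, 0.0]
wrist_force: [0.6, 0.1, -0.0]
opening: 1.0
grasp_force: 0.0
```

```bash
python3 -c "
from h import *
go([.6053,-.2973],.08,.1025)
a=camera('wrist');cv2.imwrite('pics/w3.png',a)
print(proj('wrist',[.6053,-.2973,.029]))
"
```

```text
t 7.25 pos [ 0.5919 -0.2865  0.1522] yaw 0.1008 shift [-12.1  12.2  72.2] tilt [ 0.  0. -1.] F [ 0.6  0.1 -0. ] turn -0.002
[[293.65919246 215.61862227]]
```

View pics/w3.png

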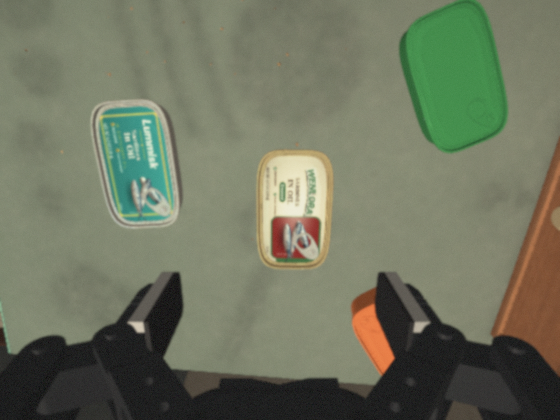

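The tan tub is centred at about (295,209) in the wrist view, with the teal tub at (137,163) and the orange one at (375,320). I'll refine the tan tub's position.

```bash
python3 - <<'E'
from h import *
a=cv2.imread('pics/w3.png');lab=cv2.cvtColor(a,cv2.COLOR_BGR2LAB).astype(int)
x0,y0,x1,y1=235,135,350,285
bg=np.median(np.r_[lab[y0,x0:x1],lab[y1,x0:x1]],0)
m=np.zeros(a.shape[:2],np.uint8);d=(np.abs(lab-bg)[...,1:].max(2)>10)
m[y0:y1,x0:x1]=d[y0:y1,x0:x1]*255
m=cv2.morphologyEx(m,cv2.MORPH_CLOSE,np.ones((7,7)))
c=max(cv2.findContours(m,0,2)[0],key=cv2.contourArea)
P=plane('wrist',c.reshape(-1,2),.027)[:,:2].astype(np.float32)*1000
r=cv2.minAreaRect(P);print(cv2.boundingRect(c),r)
go(np.array(r[0])/1000,.08,.1025)
E
```

```text
(256, 144, 77, 125) ((605.1069946289062, -292.7452392578125), (63.22539520263672, 109.3701171875), 5.653218746185303)
t 7.3 pos [ 0.592  -0.2866  0.1523] yaw 0.1009 shift [-7.5 12.4 72.3] tilt [ 0. -0. -1.] F [-0.7  0.1 -0.6] turn -0.002
```

>>> servo_tool:
  commands: "0 0 0 -10 12 20 1;0 0 0 0 0 40 1;0 0 0 0 0 40 1;0 0 0 0 0 30 1;0 0 0 0 0 15 1"

```text
time_s: 7.92
eef_pos: [0.6039, -0.295, 0.0051]
eef_rot: [-0.001, 0.671, 0.742, -0.0]
wrist_force: [-0.2, 1.1, 0.3]
opening: 0.995
grasp_force: 0.0
```

>>> servo_tool:
  commands: "0 0 0 0 0 5 1;0 0 0 0 0 0 1;0 0 0 0 0 0 1"

```text
time_s: 8.3
eef_pos: [0.6055, -0.2972, 0.0035]
eef_rot: [0.001, 0.671, 0.741, 0.0]
wrist_force: [0.6, -0.2, 0.1]
opening: 0.999
grasp_force: 0.0
```

>>> servo_tool:
  commands: "0 0 0 0 0 0 0.6;0 0 0 0 0 0 0.4;0 0 0 0 0 0 0.4;0 0 0 0 0 0 0.4;0 0 0 0 0 0 0.4"

```text
time_s: 8.93
eef_pos: [0.6053, -0.2971, 0.0033]
eef_rot: [0.001, 0.671, 0.741, 0.0]
wrist_force: [-0.8, 1.0, 5.8]
opening: 0.685
grasp_force: 64.3
```

>>> servo_tool:
  commands: "0 0 0 0 0 -10 0.4;0 0 0 0 0 -20 0.4;0 0 0 0 0 -40 0.4;0 0 0 0 0 -40 0.4;0 0 0 0 0 -40 0.4"

```text
time_s: 9.55
eef_pos: [0.6046, -0.2966, 0.1546]
eef_rot: [0.001, 0.671, 0.741, 0.0]
wrist_force: [0.5, 0.3, -0.6]
opening: 0.687
grasp_force: 64.6
```

```bash
python3 -c "
from h import *
go(kp(0,-.03),.1,KY);print(get_obs()['opening'],get_obs()['grasp_force'])
a=camera('wrist');cv2.imwrite('pics/w4.png',a)
"
```

```text
t 9.55 pos [ 0.6046 -0.2966  0.1546] yaw 0.0994 shift [312.8 -21.3  54.3] tilt [ 0.001 -0.001 -1.   ] F [ 0.5  0.3 -0.6] turn 0.084
0.6872406062597343 64.61178034543991
```

View pics/w4.png

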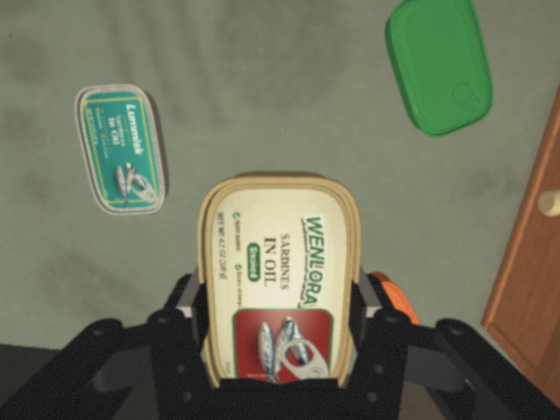

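The tub is held (opening 0.687, 64 N), with its front rim at about (281,178). I'll work out where it sits along the tool and the shift to the well.

```bash
python3 -c "
from h import *
o=get_obs();p=o['eef_pos'];a=.0994
P=plane('wrist',[[281,178],[200,280],[360,280],[280,184]],p[2]+.0257)-p
ty=np.array([np.cos(a),np.sin(a)]);tx=np.array([-np.sin(a),np.cos(a)])
print(np.c_[P[:,:2]@tx,P[:,:2]@ty])
"
```

```text
[[ 5.42911488e-02  5.74495824e-05]
 [ 1.32750648e-02 -3.17918976e-02]
 [ 1.29322398e-02  3.14265733e-02]
 [ 5.20978701e-02 -2.95827607e-04]]
```

>>> servo_tool:
  commands: "0 0 0.084 0 0 0 0.4;0 0 0 45 0 0 0.4;0 0 0 55 0 0 0.4;0 0 0 55 0 0 0.4;0 0 0 55 0 0 0.4"

```text
time_s: 10.22
eef_pos: [0.6013, -0.0851, 0.1529]
eef_rot: [0.001, 0.702, 0.712, 0.0]
wrist_force: [-0.5, -0.3, -1.6]
opening: 0.681
grasp_force: 64.7
```

>>> servo_tool:
  commands: "0 0 0 50 0 0 0.4;0 0 0 30 0 0 0.4;0 0 0 10 0 0 0.4;0 0 0 0 0 0 0.4;0 0 0 0 0 0 0.4"

```text
time_s: 10.85
eef_pos: [0.6001, 0.0021, 0.152]
eef_rot: [0.0, 0.702, 0.712, -0.0]
wrist_force: [-0.6, -0.4, -0.5]
opening: 0.685
grasp_force: 64.7
```

```bash
python3 -c "
from h import *
go(kp(0,-.03),.1,KY)"
```

```text
t 10.85 pos [0.6001 0.0021 0.152 ] yaw 0.0142 shift [ 11.1 -47.5  52. ] tilt [ 0. -0. -1.] F [-0.6 -0.4 -0.5] turn -0.001
```

>>> servo_tool:
  commands: "0 0 0 4 -25 0 0.4;0 0 0 5 -22 10 0.4;0 0 0 0 0 30 0.4;0 0 0 0 0 0 0.4;0 0 0 0 0 0 0.4"

```text
time_s: 11.48
eef_pos: [0.5536, 0.0107, 0.1127]
eef_rot: [0.0, 0.702, 0.712, 0.0]
wrist_force: [0.7, 0.7, -0.7]
opening: 0.685
grasp_force: 64.9
```

```bash
python3 -c "
from h import *
go(kp(0,-.032),.0145,KY)"
```

```text
t 11.475 pos [0.5536 0.0107 0.1127] yaw 0.0142 shift [-0.2 -1.2 98.2] tilt [ 0.001 -0.    -1.   ] F [ 0.7  0.7 -0.7] turn -0.001
```

>>> servo_tool:
  commands: "0 0 0 0 -1 20 0.4;0 0 0 0 0 25 0.4;0 0 0 0 0 20 0.4;0 0 0 0 0 15 0.4;0 0 0 0 0 0 0.4"

```text
time_s: 12.1
eef_pos: [0.5516, 0.0115, 0.0314]
eef_rot: [-0.0, 0.702, 0.712, -0.0]
wrist_force: [-0.2, -0.2, -1.4]
opening: 0.685
grasp_force: 64.9
```

>>> servo_tool:
  commands: "0 0 0 0 0 10 0.4;0 0 0 0 0 5 0.4;0 0 0 0 0 2 0.4;0 0 0 0 0 0 0.4;0 0 0 0 0 0 0.4"

```text
time_s: 12.72
eef_pos: [0.552, 0.0116, 0.0151]
eef_rot: [0.0, 0.702, 0.713, 0.0]
wrist_force: [0.4, 1.6, -0.6]
opening: 0.684
grasp_force: 64.9
```

>>> servo_tool:
  commands: "0 0 0 0 0 1.3 0.4;0 0 0 0 0 0 0.7;0 0 0 0 0 0 0.9;0 0 0 0 0 0 0.9;0 0 0 0 0 0 0.9"

```text
time_s: 13.35
eef_pos: [0.5519, 0.0116, 0.0136]
eef_rot: [0.0, 0.702, 0.713, 0.0]
wrist_force: [0.5, 0.3, 0.7]
opening: 0.9
grasp_force: 0.0
```

>>> servo_tool:
  commands: "0 0 0 0 0 0 0.9;0 0 0 0 0 -10 0.9;0 0 0 0 0 -30 0.9;0 0 0 0 0 -50 0.9;0 0 0 0 0 -50 0.9"

```text
time_s: 13.98
eef_pos: [0.5516, 0.0117, 0.1555]
eef_rot: [0.0, 0.702, 0.713, 0.0]
wrist_force: [-0.3, 0.3, -0.7]
opening: 0.901
grasp_force: 0.0
```

>>> servo_tool:
  commands: "0 0 0 -20 0 -10 0;0 0 0 0 0 0 0;0 0 0 0 0 0 0"

```text
time_s: 14.35
eef_pos: [0.5508, -0.0082, 0.1618]
eef_rot: [-0.001, 0.702, 0.712, -0.001]
wrist_force: [-0.7, -0.0, -0.7]
opening: 0.263
grasp_force: 0.0
```

```bash
python3 -c "
from h import *
go(kp(0,.066),.07,KY)
a=camera('wrist');cv2.imwrite('pics/w5.png',a)
"
```

```text
t 14.35 pos [ 0.5508 -0.0082  0.1618] yaw 0.0146 shift [116.6   2.1  91.9] tilt [-0.003  0.001 -1.   ] F [-0.7 -0.  -0.7] turn -0.0
```

View pics/w5.png

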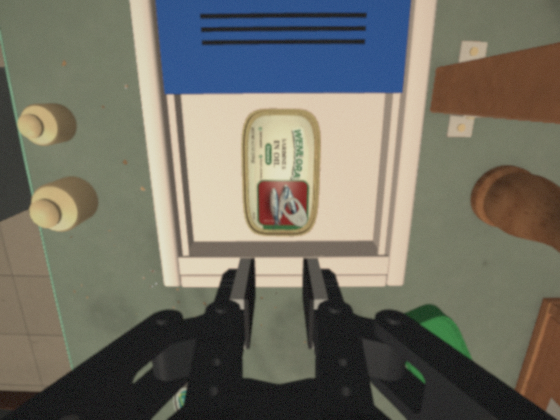

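The tub stands flat in the well, centred at about (281,172), clear of the cover's edge at row 93. Now I'll shut the cover.

>>> servo_tool:
  commands: "0 0 0 40 1 0 0;0 0 0 45 1 10 0;0 0 0 30 0 20 0;0 0 0 0 0 30 0;0 0 0 0 0 30 0"

```text
time_s: 15.02
eef_pos: [0.551, 0.1078, 0.0711]
eef_rot: [-0.001, 0.701, 0.713, -0.001]
wrist_force: [-0.7, -0.6, 0.9]
opening: 0.001
grasp_force: 0.0
```

>>> servo_tool:
  commands: "0 0 0 0 0 0 0;0 0 0 0 0 0 0"

```text
time_s: 15.28
eef_pos: [0.5524, 0.1068, 0.0737]
eef_rot: [-0.0, 0.702, 0.713, -0.0]
wrist_force: [-0.0, -0.7, -0.1]
opening: 0.002
grasp_force: 0.0
```

```bash
python3 -c "
from h import *
go(kp(0,.066),.0525,KY)"
```

```text
t 15.275 pos [0.5524 0.1068 0.0737] yaw 0.0154 shift [ 1.7 -1.3 21.2] tilt [-0.  0. -1.] F [-0.  -0.7 -0.1] turn 0.0
```

>>> servo_tool:
  commands: "0 0 0 3 -1 12 0;0 0 0 0 0 5 0;0 0 0 0 0 4 0;0 0 0 0 0 0.5 0;0 0 0 0 0 0 0"

```text
time_s: 15.9
eef_pos: [0.5512, 0.1098, 0.0527]
eef_rot: [-0.0, 0.702, 0.713, -0.0]
wrist_force: [-2.9, 0.5, 7.2]
opening: 0.003
grasp_force: 3.4
```

>>> servo_tool:
  commands: "0 0 0 -5 0 0 0;0 0 0 -10 0 0 0;0 0 0 -13 0 0 0;0 0 0 -15 0 0 0;0 0 0 -15 0 0 0"

```text
time_s: 16.52
eef_pos: [0.5524, 0.0517, 0.0528]
eef_rot: [-0.0, 0.702, 0.713, 0.0]
wrist_force: [-2.8, 1.7, 6.0]
opening: 0.0
grasp_force: 3.2
```

>>> servo_tool:
  commands: "0 0 0 -15 0 0 0;0 0 0 -15 0 0 0;0 0 0 -15 0 0 0;0 0 0 -12 0 0 0;0 0 0 -10 0 0 0"

```text
time_s: 17.15
eef_pos: [0.5537, -0.0157, 0.0529]
eef_rot: [0.0, 0.702, 0.712, 0.0]
wrist_force: [-1.7, 1.9, 6.5]
opening: -0.0
grasp_force: 3.1
```

>>> servo_tool:
  commands: "0 0 0 -8 0 0 0;0 0 0 -7 0 0 0;0 0 0 -3 0 0 0;0 0 0 0 0 0 0"

```text
time_s: 17.65
eef_pos: [0.5543, -0.0333, 0.053]
eef_rot: [0.001, 0.702, 0.712, 0.001]
wrist_force: [-0.9, 1.3, 5.9]
opening: -0.002
grasp_force: 3.0
```

>>> servo_tool:
  commands: "0 0 0 0 0 -10 0;0 0 0 0 0 -40 0;0 0 0 0 0 -50 0;0 0 0 -40 -20 -30 0;0 0 0 -50 -20 0 0"

```text
time_s: 18.27
eef_pos: [0.5164, -0.1251, 0.186]
eef_rot: [0.003, 0.701, 0.713, 0.001]
wrist_force: [0.7, 0.4, -0.2]
opening: -0.002
grasp_force: 0.0
```

>>> servo_tool:
  commands: "0 0 0 -50 -10 0 0;0 0 0 0 0 0 0;0 0 0 0 0 0 0"

```text
time_s: 18.65
eef_pos: [0.5055, -0.1739, 0.1822]
eef_rot: [-0.0, 0.702, 0.712, 0.0]
wrist_force: [-0.9, 1.1, 0.8]
opening: 0.001
grasp_force: 0.0
```

```bash
python3 - <<'E'
from h import *
a=camera('top')
cv2.imwrite('pics/top3.png',cv2.resize(a[150:290,90:410],None,fx=2.5,fy=2.5,interpolation=2))
E
```

```text
(no output)
```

View pics/top3.png

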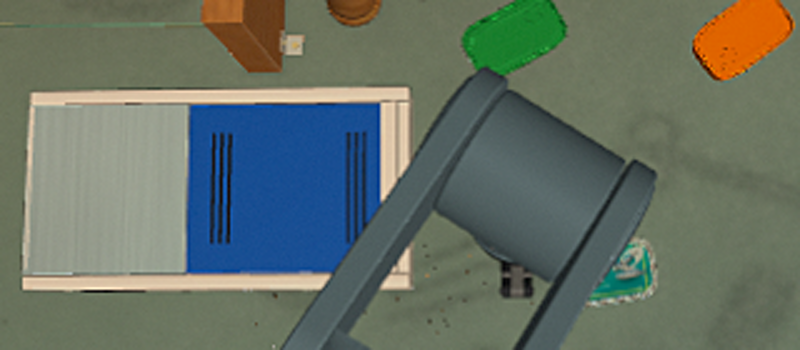

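The cover fills the mouth up to the lip. Its slots sit slightly nearer the lip than at the start (for example 209 → 211 px in the crop), so it is at its stop. The arm is clear.

```bash
python3 -c "
from bench import *
print(hand_in())"
```

```text
the job is handed in; nothing more can be done
None
```

I put the tan tub flat on the well floor, slid the cover shut over it and didn't touch the teal tub; the job is handed in, but `hand_in()` returned no verdict.

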